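# Burnish the curved edge of a pastry template

## Task

The edge of the new metal pastry template on the wooden board is still rough. Take the burnisher out of its stand, put its steel shank beside the template with the end lower than the edge, and rub it along the open front edge, from the left-hand brass stud round to the right-hand one, following the lobes and hollows so that it presses on the edge at every stud with a light, steady sideways pressure (about 5 N, never over 15 N). Then put the burnisher back upright in its stand, collar down on the block, and leave the black pot, the spoon and the small spice jar where they are.

Things in the scene. Friction and masses are not known exactly. Their poses are not given: they have to be found in the camera images.
- handle (a point): Centre of the burnisher's grip: a dark wooden handle 20 x 20 mm square, 60 mm tall, upright, standing on a round brass collar 34 mm across and 6 mm thick. Axes: z up along the handle, x and y square to its flat sides. The burnisher weighs about 0.19 kg.
- collar (a point): Centre of the underside of the burnisher's brass collar, 36 mm below the middle of the handle. In the stand this underside rests on the stand's top.
- tip (a point): Lower end of the burnisher's shank, 96 mm below the middle of the handle: a round steel rod 10 mm in diameter, 60 mm long, round-ended. It is sprung where it leaves the collar: it swings aside about 1 mm for each 3 N of side force where it rubs, and springs back.
- burnisher: The whole burnisher, axes as its handle; this point lies at the lower end of the unloaded shank, on the handle's axis.
- stand_mouth (a point): Middle of the top face of the burnisher's fixed wooden stand, a block 60 x 60 x 75 mm (top at z = 0.075) with an upright hole 17 mm wide and 66 mm deep here, slightly chamfered.
- jig: Pivot of the fixed template jig, on top of its pale wooden board (210 x 236 mm, 10 mm thick, top at z = 0.010). x points to the rear of the jig, y to its left. A steel strap, top 38 mm above the board (screw heads 42 mm), crosses the rear 62 mm behind the pivot. The front half is open.
- template_mid (a point): Centre of the four-lobed aluminium template, 20 mm above the pivot point, at the middle height of its round-beaded edge (bead 10 mm thick, z = 0.030). Seen from here the edge lies 70 + 6 cos(4(a - a0)) mm out at angle a; where the lobes point (a0) differs each time and is not reported, and this frame does not show it. It does not turn under the work. A nut here rises 12 mm.
- stud0 (a point): First brass stud, front left of the pivot: the start of the run. Flush stud 0 of 0..6 in the board (8 mm across, z = 0.010), 75 mm from the pivot, under the mean path of the shank; studs are 22.5 degrees apart, from the left round the front to the right.
- stud1 (a point): Flush stud 1 of 0..6 in the board (8 mm across, z = 0.010), 75 mm from the pivot, under the mean path of the shank; studs are 22.5 degrees apart, from the left round the front to the right.
- stud2 (a point): Flush stud 2 of 0..6 in the board (8 mm across, z = 0.010), 75 mm from the pivot, under the mean path of the shank; studs are 22.5 degrees apart, from the left round the front to the right.
- stud3 (a point): Middle stud, straight in front of the pivot. Flush stud 3 of 0..6 in the board (8 mm across, z = 0.010), 75 mm from the pivot, under the mean path of the shank; studs are 22.5 degrees apart, from the left round the front to the right.
- stud4 (a point): Flush stud 4 of 0..6 in the board (8 mm across, z = 0.010), 75 mm from the pivot, under the mean path of the shank; studs are 22.5 degrees apart, from the left round the front to the right.
- stud5 (a point): Flush stud 5 of 0..6 in the board (8 mm across, z = 0.010), 75 mm from the pivot, under the mean path of the shank; studs are 22.5 degrees apart, from the left round the front to the right.
- stud6 (a point): Last brass stud, front right of the pivot: the end of the run. Flush stud 6 of 0..6 in the board (8 mm across, z = 0.010), 75 mm from the pivot, under the mean path of the shank; studs are 22.5 degrees apart, from the left round the front to the right.
- pot_mid (a point): Middle of a loose black round food pot, 102 mm across, 51 mm tall: a bystander.
- spoon_mid (a point): Middle of a loose spoon with a wooden handle, 179 mm long, lying flat: a bystander.
- spice_mid (a point): Middle of a loose small spice jar, 45 mm across, 106 mm tall: a bystander.
There are look-alikes about, which are no part of the job. Leave any green or purple look-alike of the burnisher alone.

How it is judged:
By the outcome, as a careful person would: the job done as asked, in the order asked, and still so for the second after the job is handed in, with the robot touching nothing.
It also fails if it takes over 72 s, if anything falls off the work surface, if the arm or the gripper's body presses on something with over 40 N, if the wrist force passes 120 N, or if a joint passes its speed limit or range.

## Robot

A 6-joint arm with a two-finger parallel gripper is mounted at the origin on a cart in front of the work surface, level with it; the furniture and walls round the work are solid. World frame = base frame: x ahead of the robot, y to its left, z up, the work surface at z = 0. Lengths are in m, angles in degrees, forces in N, time in s.
With the tool pointing down it reaches from about 0.25 to 0.725 m from the base axis. Payload 9.7 kg.
Tool frame: the origin (TCP) lies midway between the tips of the shut fingers; the grasp point (between the pads) lies bot.hold_point_z behind it (bot.hold_point_z is the distance from the TCP to the grasp point, in m); z points along the fingers, y is the line along which they close (so a half turn about z gives the same grasp; the last joint's range is limited). The gripper opens to 85 mm and grips with 20 to 120 N. Pads are 22 mm wide; open, the fingers measure 114 mm over their backs; the gripper's body (76 mm by 85 mm) begins 54 mm behind the grasp point. The pads swing forward as they close: fully open they stand 13 mm farther back than shut.
Start: joints at [-67.609, 4.979, 10.078, 95.1, 0, 90], TCP at [0.21, -0.509, 0.231] pointing down, gripper open.
Joint ranges: [-179.16, 179.16], [-48.56, 103.87], [-65.8, 70.77], [-126.05, 130.52], [-82.76, 87.17], [-180, 180]. Speed limits (degrees/s): [127.2, 127.2, 147.25, 180, 180, 180].

## Interface

Orientations are given as [roll, pitch, yaw] about the fixed x, y, z axes, in that order (R = Rz(yaw) Ry(pitch) Rx(roll)).
In Python, from workcell import bot, camera, camera_model, ticket gives the robot as it stands.
- The arm moves only by the tool send_rows, never from a script. Its argument "targets" is text: rows parted by semicolons, each of 5 numbers parted by spaces: the shift along the tool's x, y, z in mm, then the turn about the tool's z in degrees, then the closure in counts, from 0 (fully open) to 255 (shut). A call has 1 to 20 rows; each row is the pose to reach, as a shift and turn from the pose commanded when the call began, along the tool's axes at that moment; what a row does not reach only later rows make up. A row lasts 1/8 s, in which the tool goes at most 62.5 mm and 10.7 degrees, less where a joint would pass 70% of its speed; a pose out of reach is approached as far as the arm can. A call with a gripper value outside its range is refused whole. The fingers move at their own pace and stop on an object; "newtons" is the grip in N (left out, the last holds). Time passes only in rows, so rows that repeat a pose let the fingers close. It gives the time, the measured TCP pose, the force, the opening and the grip force at its end, in the units of the state.
- bot.get_obs(): the state, without advancing time (a new reading comes with each control period).
- camera(name): name is "scene" or "top" or "wrist"; returns the picture (480x640x3 uint8, blue, green, red); there is no depth.
- camera_model(name): a dict with "K" (3x3 intrinsics, pixels), "pose" (4x4, takes a point from camera to world coordinates); the wrist camera has in their place "T_tool_cam" (4x4, takes a point from camera to tool coordinates, whose origin is the TCP and whose axes are the flange's). Camera axes: x right, y down, z forward; pixel columns grow to the right and rows downward; lengths in m; the calibration is good to about 2 mm. A picture is of the moment at which its call begins: read the wrist's pose just before it. camera_model takes no time and is no camera call.
- ticket.job_done(): hands the job in; it is judged then, once.
The state is a dict: "time": time; "q": joint angles; "qd": joint speeds; "joint_efforts": joint torques, N m; "ee_pos": TCP position; "tcp_rot": TCP orientation; "wrist_force": force on the tool from outside, world axes, zero at the start; "torque": the same for the moment, N m; "opening": finger opening in m; "grasp_force": force on a finger pad.
Only numpy, scipy, OpenCV 4.12 (cv2) and the standard library are available. Lean on these libraries where they do the work, as an engineer would, in place of code of your own. Each camera call takes 0.05 s, during which the arm holds its last target. There are 200 camera calls.

## Working session

There is one attempt and no reset: what is moved stays moved. The work goes in short steps, Python scripts to look and compute and a tool call to move; the robot and the scene stay as the last step left them, time stands still between calls to the robot, and variables do not carry over. Pictures are saved under pics/ and viewed, at most 10 in all, crops included, and the job is handed in when it is done.

Besides the shell and the picture viewer there is one more tool, called after "Emit:" by a JSON object that holds its "fn" and its "kwargs". send_rows: Moves the arm, as the interface text tells. Its arguments: {"type":"object","properties":{"targets":{"type":"string"},"newtons":{"type":"number"}},"required":["targets"]}

```bash
ls; mkdir -p pics; python3 - <<'E'
from workcell import bot,camera,camera_model
import cv2,numpy as np
o=bot.get_obs();print(o['time'],o['ee_pos'],o['tcp_rot'],bot.hold_point_z)
for n in ['top','scene']:
    cv2.imwrite(f'pics/{n}0.png',camera(n)); m=camera_model(n);print(n,np.round(m['K'],1).tolist(),np.round(m['pose'],3).tolist())
print(np.round(camera_model('wrist')['T_tool_cam'],3).tolist(),camera_model('wrist')['K'])
E
```

```text
pics
0.0 [ 0.20942977 -0.50833125  0.23059618] [-1.79925752e+02  7.49783386e-04  2.23921931e+01] 0.0187
top [[447.1, 0.0, 313.3], [0.0, 447.1, 241.3], [0.0, 0.0, 1.0]] [[-0.029, -0.99, 0.139, 0.346], [-1.0, 0.029, 0.001, 0.213], [-0.006, -0.139, -0.99, 1.123], [0.0, 0.0, 0.0, 1.0]]
scene [[482.6, 0.0, 326.4], [0.0, 482.6, 236.5], [0.0, 0.0, 1.0]] [[-0.445, -0.619, 0.647, -0.173], [-0.896, 0.296, -0.333, 0.563], [0.014, -0.728, -0.686, 0.813], [0.0, 0.0, 0.0, 1.0]]
[[0.001, -0.962, -0.274, 0.07], [1.0, 0.0, 0.001, -0.0], [-0.001, -0.274, 0.962, -0.143], [0.0, 0.0, 0.0, 1.0]] [[411.99815071   0.         323.64281252]
 [  0.         411.99815071 242.45899689]
 [  0.           0.           1.        ]]
```

View pics/top0.png

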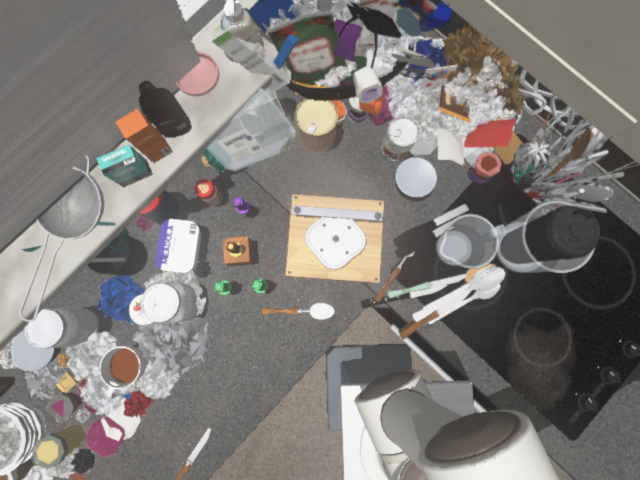

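View pics/scene0.png

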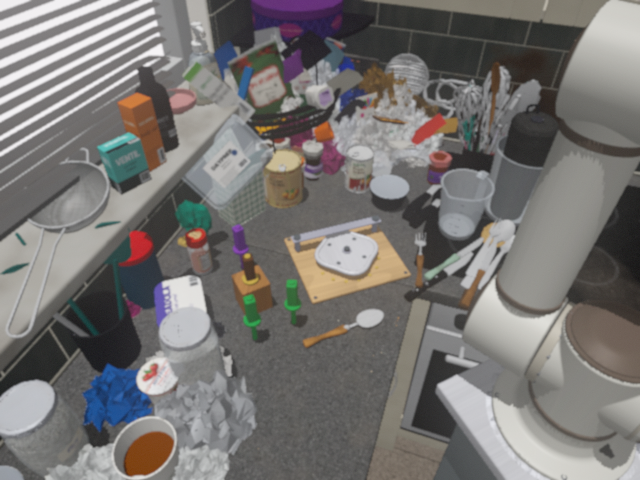

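Top view: the stand with the dark handle is at about (237,249), the board is centred near (335,238) and the template near (335,241). The look-alikes are green at (223,287) and (260,285), and purple at (241,206). The spoon is at (300,311) and the spice jar is by (206,188).

```bash
cat > h.py <<'E'
import numpy as np,cv2
from workcell import bot,camera,camera_model
from scipy.spatial.transform import Rotation as R
def wpose():
    o=bot.get_obs(); T=np.eye(4);T[:3,:3]=R.from_euler('xyz',o['tcp_rot'],degrees=True).as_matrix();T[:3,3]=o['ee_pos']
    return T@camera_model('wrist')['T_tool_cam']
def ray(m,T,uv,z):
    d=T[:3,:3]@np.linalg.solve(m['K'],np.array([uv[0],uv[1],1.])); return T[:3,3]+d*(z-T[2,3])/d[2]
def proj(m,T,p):
    c=np.linalg.inv(T)@np.append(p,1);c=m['K']@c[:3];return c[:2]/c[2]
E
python3 - <<'E'
from h import *
im=cv2.imread('pics/top0.png')
a=cv2.resize(im[190:300,195:395],None,fx=4,fy=4,interpolation=cv2.INTER_CUBIC);cv2.imwrite('pics/crop.png',a)
m=camera_model('top');T=np.array(m['pose'])
for n,uv,z in [('board',(335,238),.01),('tmpl',(335,241),.03),('stand',(237,250),.075),('handletop',(236,246),.141)]: print(n,ray(m,T,uv,z).round(3))
E
```

```text
board [0.509 0.16  0.01 ]
tmpl [0.499 0.161 0.03 ]
stand [0.478 0.395 0.075]
handletop [0.479 0.386 0.141]
```

View pics/crop.png

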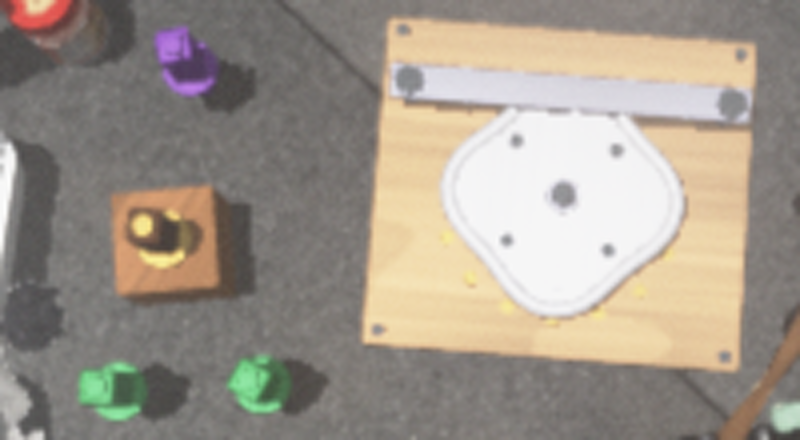

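The wrist camera looks back toward the fingers, so I'll set the TCP slightly short of the jig.

Emit:
{"fn": "send_rows", "kwargs": {"targets": "0 0 -60 0 0; 240 -260 -60 10 0; 240 -260 -60 10 0; 240 -260 -60 10 0; 240 -260 -60 10 0; 240 -260 -60 10 0; 240 -260 -60 10 0; 477 -526 30 22 0; 477 -526 30 22 0; 477 -526 30 22 0; 477 -526 30 22 0; 477 -526 30 22 0; 477 -526 30 22 0; 477 -526 30 22 0; 477 -526 30 22 0; 477 -526 30 22 0; 477 -526 30 22 0"}}

```text
time: 2.22
ee_pos: [0.4586, 0.0527, 0.202]
tcp_rot: [-177.3, 0.1, 5.0]
wrist_force: [-0.6, 0.0, -0.7]
opening: 0.0855
grasp_force: 0.0
```

```bash
python3 - <<'E'
from h import *
T=wpose();im=camera('wrist');np.save('Tj.npy',T);o=bot.get_obs();print(o['time'],o['ee_pos'],o['tcp_rot'],o['wrist_force'])
cv2.imwrite('pics/jig.png',im)
E
```

```text
2.275 [0.45866324 0.05277703 0.20196763] [-1.77337226e+02  7.40762103e-02  4.97588599e+00] [0.12987173 0.59824046 0.56372875]
```

View pics/jig.png

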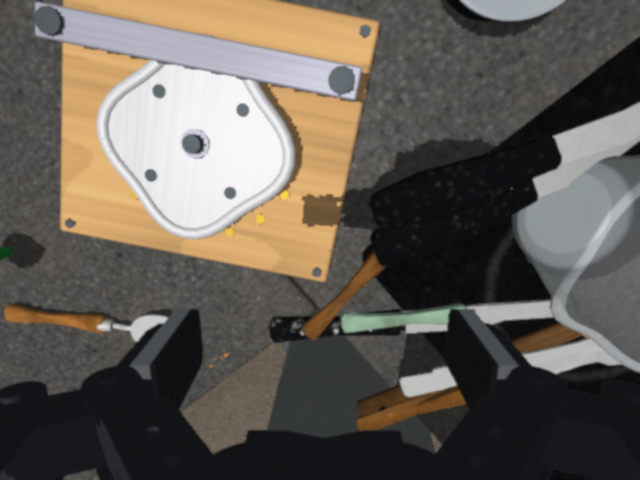

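The strap runs from (48,20) to (342,80), so the jig is yawed about -6°. The template nut is at (197,144) and three studs show near (230,231), (261,218) and (285,195). The arm stopped about 10 cm short, so I'll finish the move and look again centred.

Emit:
{"fn": "send_rows", "kwargs": {"targets": "-5 -50 0 5 0; -5 -107 0 11 0; -5 -107 0 11 0; -5 -107 0 11 0; -5 -107 0 11 0; -5 -107 0 11 0; -5 -107 0 11 0"}}

```text
time: 3.15
ee_pos: [0.4407, 0.015, 0.2067]
tcp_rot: [-174.7, 0.7, -1.4]
wrist_force: [-0.2, 0.0, -0.3]
opening: 0.0853
grasp_force: 0.0
```

```bash
python3 - <<'E'
from h import *
T=wpose();im=camera('wrist');np.save('Tj.npy',T);o=bot.get_obs();print(o['time'],o['ee_pos'],o['tcp_rot'],o['wrist_force'])
cv2.imwrite('pics/jig2.png',im)
E
```

```text
3.2 [0.44069165 0.01489015 0.20670077] [-174.66095844    0.72259471   -1.45475743] [-0.07221945 -0.24717322  0.11743597]
```

View pics/jig2.png

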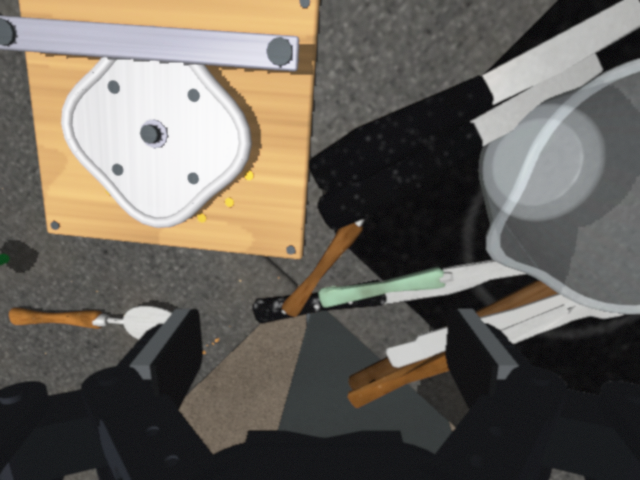

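The view shows the same scene, but the TCP moved the wrong way and tilted about 5°. I'll check the joints before going on.

```bash
python3 - <<'E'
from h import *
o=bot.get_obs()
for k in o: print(k,np.round(o[k],3))
print([a for a in dir(bot) if a[0]!='_'])
E
```

```text
time 3.2
q [ -1.512  -9.719  -7.001  93.446   5.338 179.942]
qd [ 0.023  0.026  0.072 -0.07   0.048  0.027]
joint_efforts [ 2.0000e-02 -3.5848e+01  4.6612e+01  9.8000e-02  3.1100e-01 -0.0000e+00]
ee_pos [0.441 0.015 0.207]
tcp_rot [-174.661    0.723   -1.455]
wrist_force [-0.072 -0.247  0.117]
torque [-0.074 -0.015  0.006]
grasp_force 0.0
opening 0.085
['PlanningError', 'get_obs', 'hold_point_z']
```

Joint 6 is at its 180° limit, and yaw = q1 + 180 − q6. I'll use a yaw near 84° instead (fingers closing along x), so I turn back now.

Emit:
{"fn": "send_rows", "kwargs": {"targets": "0 0 0 -10 0; 0 0 0 -20 0; 0 0 0 -30 0; 0 0 0 -40 0; 0 0 0 -50 0; 0 0 0 -60 0; 0 0 0 -70 0; 0 0 0 -80 0; 0 0 0 -90 0; 0 0 0 -90 0; 0 0 0 -90 0"}}

```text
time: 4.58
ee_pos: [0.4408, 0.0148, 0.2067]
tcp_rot: [-179.3, -5.3, 88.2]
wrist_force: [-0.5, -0.2, 0.0]
opening: 0.0855
grasp_force: 0.0
```

The tilt stayed at 5.3°, because the commanded pose is the clamped one. It is about the fingers' closing axis (world x), so the pads still meet an upright handle flat, and I'll allow for it by converting world shifts into tool axes.

```bash
cat >> h.py <<'E'
def shift(dw,r=None):
    "world displacement (m) -> tool mm"
    o=bot.get_obs();r=o['tcp_rot'] if r is None else r
    return (R.from_euler('xyz',r,degrees=True).as_matrix().T@np.array(dw)*1000).round(1)
E
python3 -c "
from h import *
o=bot.get_obs();print(o['q'],o['tcp_rot']);print(shift([.06,.09,0]))"
```

```text
[-1.53007925 -9.71307205 -6.99595089 93.44246305  5.33811183 90.16223241] [-179.25634572   -5.33559869   88.23922276]
[91.4 57.3  7.8]
```

Emit:
{"fn": "send_rows", "kwargs": {"targets": "46 29 4 0 0; 91 57 8 0 0; 91 57 8 0 0; 91 57 8 0 0; 91 57 8 0 0"}}

```text
time: 5.2
ee_pos: [0.4998, 0.1037, 0.2068]
tcp_rot: [-179.3, -5.3, 88.3]
wrist_force: [0.1, -0.5, 0.0]
opening: 0.0853
grasp_force: 0.0
```

```bash
python3 - <<'E'
from h import *
T=wpose();im=camera('wrist');np.save('Tj.npy',T);o=bot.get_obs();print(o['time'],o['ee_pos'],o['tcp_rot'],o['wrist_force'])
cv2.imwrite('pics/jig3.png',im)
E
```

```text
5.25 [0.49982029 0.10369963 0.20685819] [-179.30462475   -5.33635162   88.34851064] [-0.27777473 -0.27641839  0.65349099]
```

View pics/jig3.png

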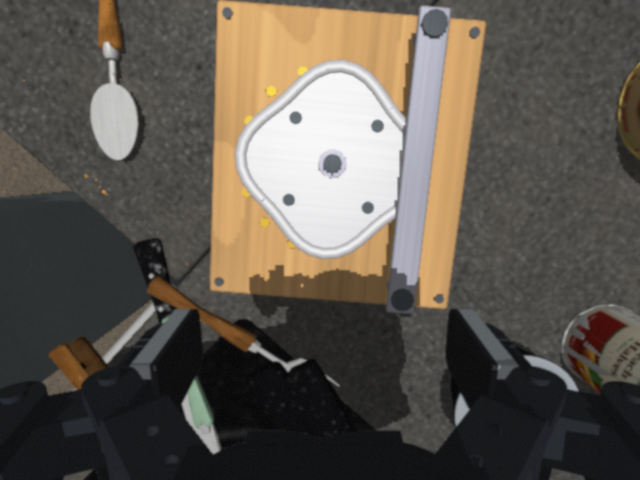

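The view shows the full front edge. The nut is at (332,163), six yellow studs run from (303,71) to (291,244), and the middle stud is hidden under the front lobe. The strap is on the rear side, at (418,160).

```bash
cat > meas.py <<'E'
from h import *
from scipy.optimize import least_squares
im=cv2.imread('pics/jig3.png');T=np.load('Tj.npy');m=camera_model('wrist')
hsv=cv2.cvtColor(im,cv2.COLOR_BGR2HSV)
y=((hsv[...,0]>20)&(hsv[...,0]<32)&(hsv[...,1]>180)&(hsv[...,2]>170)).astype(np.uint8);y[:,340:]=0;y[:,:215]=0;y[300:]=0
n,l,s,c=cv2.connectedComponentsWithStats(y)
S=[(ray(m,T,c[i],.010)[:2],s[i,4],c[i].round(1)) for i in range(1,n) if s[i,4]>15]
for q in S:print(q[0].round(4),q[1],q[2])
w=((hsv[...,1]<45)&(hsv[...,2]>130)).astype(np.uint8);w[:60]=0;w[262:]=0;w[:,:235]=0;w[:,412:]=0
w=cv2.morphologyEx(w,cv2.MORPH_OPEN,np.ones((3,3)))
cs,_=cv2.findContours(w,cv2.RETR_EXTERNAL,cv2.CHAIN_APPROX_NONE);k=max(cs,key=cv2.contourArea)[:,0,:].astype(float)
# boundary pixels are inside: push out half a pixel later
P=np.array([ray(m,T,p,.030)[:2] for p in k if p[0]<385])
def f(v):
    d=P-v[:2];a=np.arctan2(d[:,1],d[:,0]);r=np.hypot(*d.T);return r-(v[3]+v[4]*np.cos(4*(a-v[2])))
r=min((least_squares(f,[*ray(m,T,(332,163),.042)[:2],a,.07,.006],loss='soft_l1',f_scale=.001) for a in np.radians([0,45])),key=lambda r:r.cost)
v=r.x;print('centre',v[:2].round(4),'a0',np.degrees(v[2]).round(1)%90,'R',v[3:].round(4),'rms',np.sqrt((r.fun**2).mean()),len(P))
print('nut',ray(m,T,(332,163),.042).round(4),'cam z',T[2,3])
# studs fit: pivot and yaw
D=np.array([q[0] for q in S])
def g(u):
    a=np.degrees(np.arctan2(*(D-u[:2]).T[::-1]))-180-np.degrees(u[2]);a=(a+180)%360-180
    kk=np.round(a/22.5);A=np.radians(180+kk*22.5)+u[2];return (D-u[:2]-.075*np.c_[np.cos(A),np.sin(A)]).ravel()
q=least_squares(g,[v[0],v[1],np.radians(-5)],loss='soft_l1',f_scale=.001);print('pivot',q.x[:2].round(4),'yaw',np.degrees(q.x[2]),np.round(q.fun*1000,1))
E
python3 meas.py
```

```text
centre [0.5059 0.1614] a0 82.7 R [0.0696 0.0058] rms 0.0002429234284007145 352
nut [0.5058 0.1614 0.042 ] cam z 0.35575430107560735Traceback (most recent call last):
  File "meas.py", line 24, in <module>
    q=least_squares(g,[v[0],v[1],np.radians(-5)],loss='soft_l1',f_scale=.001);print('pivot',q.x[:2].round(4),'yaw',np.degrees(q.x[2]),np.round(q.fun*1000,1))
    return func(*args, **kwargs)
    vector_fun = VectorFunction(
        fun_wrapped,
    ...<6 lines>...
        workers=workers
    )
    self._update_fun()
    ~~~~~~~~~~~~~~~~^^
    self.f = self.fun_wrapped(xp_copy(self.x))
             ~~~~~~~~~~~~~~~~^^^^^^^^^^^^^^^^^
    return np.atleast_1d(self.fun(x))
                         ~~~~~~~~^^^
    return self.f(x, *self.args, **self.kwargs)
           ~~~~~~^^^^^^^^^^^^^^^^^^^^^^^^^^^^^^
  File "meas.py", line 22, in g
    a=np.degrees(np.arctan2(*(D-u[:2]).T[::-1]))-180-np.degrees(u[2]);a=(a+180)%360-180
                              ~^~~~~~
ValueError: operands could not be broadcast together with shapes (0,) (2,)
```

```bash
python3 -c "
import cv2;h=cv2.cvtColor(cv2.imread('pics/jig3.png'),cv2.COLOR_BGR2HSV);print([h[v,u].tolist() for u,v in [(303,71),(271,91),(265,222),(225,120)]])"; sed -i 's/\[...,0\]>20)&(hsv\[...,0\]<32)&(hsv\[...,1\]>180)&(hsv\[...,2\]>170)/[...,0]>19)\&(hsv[...,0]<32)\&(hsv[...,1]>150)\&(hsv[...,2]>170)/' meas.py; python3 meas.py
```

```text
[[25, 166, 248], [25, 173, 248], [22, 177, 227], [17, 127, 199]]
[0.4836 0.2346] 42 [301.5  70. ]
[0.4583 0.2197] 81 [270.6  90.6]
[0.4383 0.1987] 29 [247.3 118.6]
[0.4326 0.139 ] 42 [244.9 192.9]
[0.4473 0.114 ] 68 [264.  222.1]
[0.4686 0.0939] 24 [290.  244.7]
centre [0.5059 0.1614] a0 82.7 R [0.0696 0.0058] rms 0.0002429234284007145 352
nut [0.5058 0.1614 0.042 ] cam z 0.35575430107560735
pivot [0.5048 0.1613] yaw -6.037346461663513 [ 0.   1.3  0.7  0.1 -0.6  1.6 -0.3 -1.1  0.8 -0.2 -0.4 -1.5]
```

The template fit is good: centre (0.506, 0.161), R 69.6 ± 5.8, rms 0.24 mm, and lobes at 82.7° mod 90. The studs give a pivot that agrees to 1 mm and a jig yaw of -6°. Next is the stand.

```bash
python3 -c "
from h import *
print(shift([-.022,.221,.01]))"
```

```text
[220.2 -28.2  10.9]
```

Emit:
{"fn": "send_rows", "kwargs": {"targets": "60 -8 3 0 0; 120 -15 6 0 0; 180 -22 9 0 0; 220 -28 11 0 0; 220 -28 11 0 0; 220 -28 11 0 0; 220 -28 11 0 0; 220 -28 11 0 0"}}

```text
time: 6.25
ee_pos: [0.4783, 0.3242, 0.2166]
tcp_rot: [-179.3, -5.3, 88.4]
wrist_force: [0.7, 0.4, -0.3]
opening: 0.0854
grasp_force: 0.0
```

```bash
python3 - <<'E'
from h import *
T=wpose();im=camera('wrist');np.save('Ts.npy',T);o=bot.get_obs();print(o['time'],o['ee_pos'],o['tcp_rot'],o['wrist_force'])
cv2.imwrite('pics/stand.png',im)
E
```

```text
6.3 [0.47821453 0.32440847 0.21657871] [-179.29389523   -5.34299952   88.37394718] [-0.60937887 -0.60476146 -0.30677083]
```

View pics/stand.png

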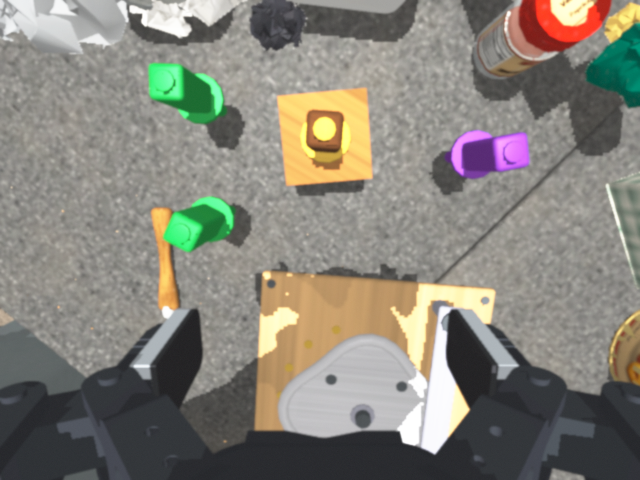

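The stand's top face has corners near (279,96), (366,88), (372,178) and (288,185). The burnisher's handle top is at (324,131), roughly square to the tool. The look-alikes are all over 10 cm away to the side.

```bash
python3 - <<'E'
from h import *
im=cv2.imread('pics/stand.png');T=np.load('Ts.npy');m=camera_model('wrist');h=cv2.cvtColor(im,cv2.COLOR_BGR2HSV)
w=np.zeros(h.shape[:2],np.uint8);w[75:200,260:390]=(h[75:200,260:390,1]>90)
w=cv2.morphologyEx(w,cv2.MORPH_OPEN,np.ones((5,5)));k=max(cv2.findContours(w,0,2)[0],key=cv2.contourArea)
b=cv2.minAreaRect(k);print('stand px',b);P=[ray(m,T,p,.075) for p in cv2.boxPoints(b)];print(np.round(P,4),'c',np.mean(P,0).round(4),[np.linalg.norm(P[i]-P[i-1]).round(4) for i in range(4)])
d=P[1]-P[0];print('yaw',np.degrees(np.arctan2(d[1],d[0]))%90)
# handle: dark brown top plus its cap
d=np.zeros_like(w);r=np.s_[100:165,290:360];d[r]=((h[r][...,2]<125)&(h[r][...,1]>90));k2=max(cv2.findContours(d,0,2)[0],key=cv2.contourArea);b2=cv2.minAreaRect(k2);print('handle px',b2)
y=np.zeros_like(w);y[r]=((h[r][...,0]>21)&(h[r][...,1]>150)&(h[r][...,2]>150));n,l,s,c=cv2.connectedComponentsWithStats(y);print(s[1:].tolist(),c[1:].round(1).tolist())
for p in [(324,128),b2[0]]:print(ray(m,T,p,.141).round(4))
P=[ray(m,T,p,.141) for p in cv2.boxPoints(b2)];print('sizes',[np.linalg.norm(P[i]-P[i-1]).round(4) for i in range(4)])
q=P[1]-P[0];print('handle yaw',np.degrees(np.arctan2(q[1],q[0]))%90)
cv2.imwrite('pics/s_crop.png',cv2.resize(im[80:195,265:385],None,fx=5,fy=5,interpolation=cv2.INTER_CUBIC))
E
```

```text
stand px ((325.2510681152344, 136.8455047607422), (92.08341979980469, 89.82748413085938), 84.95755004882812)
[[0.4477 0.4278 0.075 ]
 [0.5079 0.4311 0.075 ]
 [0.5131 0.3702 0.075 ]
 [0.4505 0.3664 0.075 ]] c [0.4798 0.3989 0.075 ] [np.float64(0.0614), np.float64(0.0603), np.float64(0.0611), np.float64(0.0627)]
yaw 3.156427159032867
handle px ((323.86492919921875, 149.053466796875), (28.15462303161621, 4.5480546951293945), 4.969740867614746)
[[321, 117, 7, 1, 7], [318, 118, 2, 2, 2], [329, 118, 1, 1, 1], [331, 119, 2, 2, 2], [314, 120, 3, 5, 5], [343, 121, 2, 7, 7], [306, 123, 1, 8, 8], [333, 122, 2, 3, 3], [313, 126, 1, 6, 6], [314, 126, 22, 15, 30], [342, 131, 1, 10, 10], [305, 135, 1, 8, 8], [350, 141, 1, 1, 1], [306, 144, 10, 14, 24], [340, 145, 8, 9, 22], [306, 153, 3, 4, 4], [320, 154, 2, 1, 2], [323, 154, 2, 1, 2], [325, 154, 14, 7, 43], [317, 157, 2, 2, 2], [323, 157, 2, 2, 3], [321, 160, 2, 1, 2]] [[324.0, 117.0], [318.5, 118.5], [329.0, 118.0], [331.5, 119.5], [314.8, 122.0], [343.1, 124.0], [306.0, 126.5], [333.7, 123.0], [313.0, 128.5], [326.5, 135.4], [342.0, 135.5], [305.0, 138.5], [350.0, 141.0], [311.9, 152.2], [342.6, 150.2], [307.0, 154.5], [320.5, 154.0], [323.5, 154.0], [331.5, 156.1], [317.5, 157.5], [323.3, 157.7], [321.5, 160.0]]
[0.4797 0.3997 0.141 ]
[0.4793 0.3888 0.141 ]
sizes [np.float64(0.015), np.float64(0.0024), np.float64(0.015), np.float64(0.0024)]
handle yaw 83.01860505523263
```

View pics/s_crop.png

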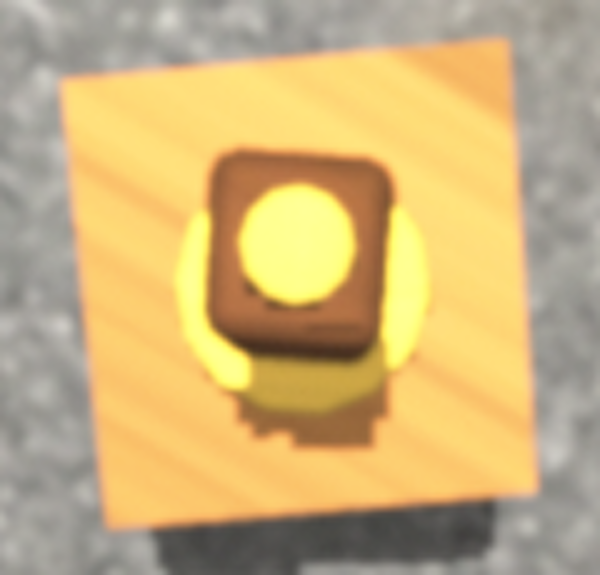

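The cap centre at (324.4,128.6) gives (0.480, 0.3995), which agrees with the stand centre (0.480, 0.399). The handle is about 2.5° clockwise of the tool.

```bash
python3 -c "
from h import *
print(shift([.002,.0764,-.01]),shift([.002,.0764,-.1226]))"
```

```text
[75.2  0.  17.1] [ 64.7   1.4 129.2]
```

Emit:
{"fn": "send_rows", "kwargs": {"targets": "40 0 9 2.5 0; 75 0 17 2.5 0; 75 0 17 2.5 0; 72 0.5 50 2.5 0; 69 1 85 2.5 0; 65 1.4 129 2.5 0; 65 1.4 129 2.5 0; 65 1.4 129 2.5 0; 65 1.4 129 2.5 255; 65 1.4 129 2.5 255; 65 1.4 129 2.5 255; 65 1.4 129 2.5 255; 65 1.4 129 2.5 255; 65 1.4 129 2.5 255; 65 1.4 129 2.5 255", "newtons": 90}}

```text
time: 8.18
ee_pos: [0.48, 0.402, 0.0945]
tcp_rot: [-179.1, -5.3, 85.9]
wrist_force: [-1.3, -0.7, 4.5]
opening: 0.0188
grasp_force: 87.9
```

```bash
python3 -c "
from h import *
o=bot.get_obs();print(o['time'],o['ee_pos'],o['tcp_rot'],o['wrist_force'],o['opening'],o['grasp_force'])
print(shift([0,0,.09]))"
```

```text
8.175 [0.47996552 0.40204592 0.09451496] [-179.08305904   -5.33244696   85.94080158] [-1.27277846 -0.66173693  4.51197652] 0.018813850489712323 87.9373848438263
[  8.4  -1.4 -89.6]
```

The grip is good (18.8 mm, 88 N). I'll lift out, then plan the rubbing path as the edge offset by 5 − 1.67 mm along its normal.

Emit:
{"fn": "send_rows", "kwargs": {"targets": "2 -0.3 -22 0 255; 4.5 -0.8 -48 0 255; 8.4 -1.4 -90 0 255; 8.4 -1.4 -90 0 255; 8.4 -1.4 -90 0 255"}}

```text
time: 8.8
ee_pos: [0.4797, 0.4018, 0.1832]
tcp_rot: [-179.0, -5.2, 85.9]
wrist_force: [-0.6, -0.4, -2.1]
opening: 0.0189
grasp_force: 88.3
```

```bash
cat > path.py <<'E'
from h import *
C=np.array([.5055,.1614]);A0=np.radians(82.7);OFF=np.array([0,.0025]) # TCP minus shank axis
def edge(a): 
    r=.070+.006*np.cos(4*(a-A0));dr=-.024*np.sin(4*(a-A0))
    u=np.array([np.cos(a),np.sin(a)]);t=np.array([-np.sin(a),np.cos(a)])
    n=r*u-dr*t;return C+r*u,n/np.linalg.norm(n)
def by_angle(deg,press):
    "shank axis whose own angle about the centre is deg"
    from scipy.optimize import brentq
    def p(a): e,n=edge(a);return e+n*(.005-press)
    f=lambda a:np.arctan2(*(p(a)-C)[::-1])%(2*np.pi)-np.radians(deg)
    a=brentq(f,np.radians(deg-15),np.radians(deg+15));return p(a),edge(a)[1]
E
python3 - <<'E'
from path import *
o=bot.get_obs();print(o['time'],o['ee_pos'],o['tcp_rot'],o['wrist_force'],o['opening'])
p,n=by_angle(103,-.015);g=np.append(p+OFF,.0975);print(g,n)
d=g-o['ee_pos'];print(shift([d[0],d[1],0]),shift(d))
p,n=by_angle(103,-.003);print(p+OFF)
E
```

```text
8.8 [0.47967414 0.40176038 0.18316035] [-178.98757821   -5.23997475   85.93119448] [-0.58984788 -0.43558141 -2.10550923] 0.01889857662973686
[0.48487244 0.25324777 0.0975    ] [-0.44288907  0.89657642]
[-147.2   15.5  -13.8] [-155.    17.    71.5]
[0.48766241 0.2411631 ]
```

Emit:
{"fn": "send_rows", "kwargs": {"targets": "-50 5 -5 0 255; -100 10 -9 0 255; -147 15.5 -14 0 255; -147 15.5 -14 0 255; -147 15.5 -14 0 255; -150 16 20 0 255; -153 16.5 50 0 255; -155 17 71.5 0 255; -155 17 71.5 0 255; -155 17 71.5 0 255; -155 17 71.5 0 255"}}

```text
time: 10.18
ee_pos: [0.4857, 0.254, 0.0997]
tcp_rot: [-179.1, -5.3, 86.0]
wrist_force: [0.0, -0.0, -1.9]
opening: 0.0188
grasp_force: 88.1
```

```bash
python3 - <<'E'
from path import *
cv2.imwrite('pics/w.png',camera('scene'))
F=[]
for i in range(3):
    camera('scene');o=bot.get_obs();F.append(o['wrist_force'])
print(o['time'],o['ee_pos'],o['tcp_rot'],np.round(F,2))
import json;json.dump(dict(c=o['ee_pos'].tolist(),r=o['tcp_rot'].tolist(),f=np.mean(F,0).tolist()),open('cmd.json','w'))
im=cv2.imread('pics/w.png');cv2.imwrite('pics/w.png',cv2.resize(im[180:330,210:430],None,fx=3,fy=3))
p,n=by_angle(103,-.001);print(shift(np.append(p+OFF-o['ee_pos'][:2],.0975-o['ee_pos'][2])))
E
```

```text
10.375 [0.48542341 0.25359488 0.09912337] [-179.08661344   -5.32218553   85.93685355] [[-0.63 -0.4  -1.69]
 [ 0.43  0.02 -1.28]
 [ 0.14  0.01 -2.21]]
[-14.3   3.7   0.2]
```

View pics/w.png

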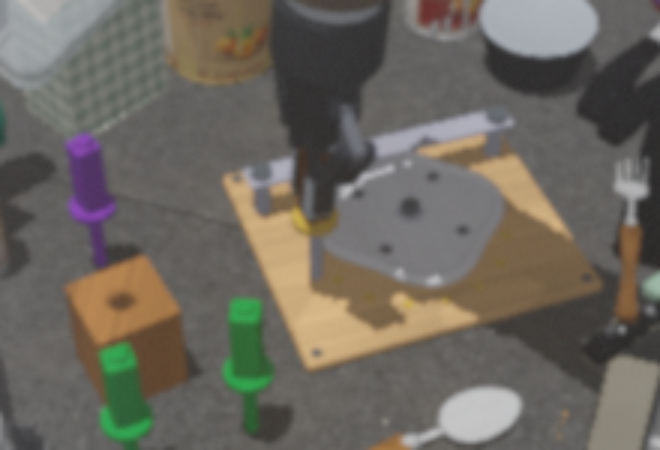

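The burnisher hangs upright with its shank beside the left lobe. Its end is below the edge and clear of the board, and the stand hole is free at (122,300) in the crop.

```bash
cat > rows.py <<'E'
from path import *
import json,sys
# usage: rows.py a_from a_to nrows press_mm hold z offx offy(mm correction) -- prints rows from the last commanded pose
def plan(a0,a1,n,press,ox,oy,hold=3,z=.0978,commit=True):
    s=json.load(open('cmd.json'));Rm=R.from_euler('xyz',s['r'],degrees=True).as_matrix();c=np.array(s['c']);out=[]
    for a in list(np.linspace(a0,a1,n+1)[1:])+[a1]*hold:
        p,nn=by_angle(a,press/1000);g=np.append(p+OFF+np.array([ox,oy])/1000,z);out.append((Rm.T@(g-c)*1000).round(1))
    print('; '.join('%g %g %g 0 255'%tuple(t) for t in out))
    s['c']=(c+Rm@out[-1]/1000).tolist();s['a']=a1;json.dump(s,open('next.json','w'))
def read():
    s=json.load(open('cmd.json'));F=[];E=[]
    for i in range(4):
        camera('top');o=bot.get_obs();F.append(o['wrist_force']);E.append(o['ee_pos'])
    F=np.mean(F,0)-s['f'];a=s.get('a',103);p,n=by_angle(a,0);t=np.array([-n[1],n[0]])
    print('t',round(o['time'],2),'F',F.round(2),'normal',round(F[:2]@n,2),'tang',round(F[:2]@t,2),'ee-cmd mm',((np.mean(E,0)-s['c'])*1000).round(2),'open',round(o['opening'],4),'n',n.round(2))
E
python3 -c "
from rows import *
plan(103,103,1,1.0,0,0)
"
```

```text
-16.3 4.3 -0.3 0 255; -16.3 4.3 -0.3 0 255; -16.3 4.3 -0.3 0 255; -16.3 4.3 -0.3 0 255
```

Emit:
{"fn": "send_rows", "kwargs": {"targets": "-6 1.6 0 0 255; -12 3.2 -0.2 0 255; -14.3 3.8 -0.3 0 255; -15.3 4 -0.3 0 255; -16.3 4.3 -0.3 0 255; -16.3 4.3 -0.3 0 255; -16.3 4.3 -0.3 0 255"}}

```text
time: 11.25
ee_pos: [0.4883, 0.2371, 0.0974]
tcp_rot: [-179.0, -5.3, 85.9]
wrist_force: [-0.2, 1.1, -1.8]
opening: 0.0188
grasp_force: 88.1
```

```bash
mv next.json cmd.json; python3 -c "
from rows import *
read()"
```

```text
t 11.45 F [0.38 1.32 0.38] normal 0.95 tang -0.99 ee-cmd mm [-0.24  0.03 -0.47] open 0.019 n [-0.5   0.87]
```

Light contact at about 1 N. I'll press in 0.6 mm more and go to stud 0 (106.5°).

```bash
python3 -c "
from rows import *
plan(103,106.5,4,1.67,.3,-.5)
"
```

```text
-1.8 -0.4 -0.1 0 255; -2.5 -1.4 -0.2 0 255; -3.2 -2.3 -0.2 0 255; -3.9 -3.2 -0.3 0 255; -3.9 -3.2 -0.3 0 255; -3.9 -3.2 -0.3 0 255; -3.9 -3.2 -0.3 0 255
```

Emit:
{"fn": "send_rows", "kwargs": {"targets": "-1.8 -0.4 -0.1 0 255; -2.5 -1.4 -0.2 0 255; -3.2 -2.3 -0.2 0 255; -3.9 -3.2 -0.3 0 255; -3.9 -3.2 -0.3 0 255; -3.9 -3.2 -0.3 0 255"}}

```text
time: 12.2
ee_pos: [0.4848, 0.2333, 0.0973]
tcp_rot: [-179.0, -5.3, 85.9]
wrist_force: [-1.6, 3.1, -0.8]
opening: 0.019
grasp_force: 88.2
```

```bash
mv next.json cmd.json; python3 -c "
from rows import *
read()
plan(106.5,129,13,1.67,.3,-.5)"
```

```text
t 12.4 F [-0.93  3.46  0.68] normal 3.39 tang -1.17 ee-cmd mm [-0.28 -0.08 -0.5 ] open 0.0189 n [-0.56  0.83]
-1.5 -1.8 -0.1 0 255; -3 -3.5 -0.2 0 255; -4.5 -5.2 -0.3 0 255; -6 -6.8 -0.4 0 255; -7.6 -8.4 -0.5 0 255; -9.1 -9.9 -0.7 0 255; -10.6 -11.4 -0.8 0 255; -12.1 -12.9 -0.9 0 255; -13.5 -14.4 -1 0 255; -15 -15.9 -1.1 0 255; -16.4 -17.4 -1.2 0 255; -17.7 -18.9 -1.3 0 255; -19.1 -20.4 -1.4 0 255; -19.1 -20.4 -1.4 0 255; -19.1 -20.4 -1.4 0 255; -19.1 -20.4 -1.4 0 255
```

```bash
python3 -c "
from rows import *
plan(104.5,129,14,1.67,.6,-.95,hold=2)"
```

```text
-0.3 0.6 -0 0 255; -1.7 -1.2 -0.1 0 255; -3.2 -3 -0.2 0 255; -4.8 -4.7 -0.3 0 255; -6.3 -6.3 -0.5 0 255; -7.9 -7.9 -0.6 0 255; -9.4 -9.5 -0.7 0 255; -10.9 -11 -0.8 0 255; -12.4 -12.5 -0.9 0 255; -13.9 -14 -1 0 255; -15.3 -15.5 -1.2 0 255; -16.8 -17 -1.3 0 255; -18.1 -18.5 -1.4 0 255; -19.5 -20.1 -1.5 0 255; -19.5 -20.1 -1.5 0 255; -19.5 -20.1 -1.5 0 255
```

Emit:
{"fn": "send_rows", "kwargs": {"targets": "-0.3 0.6 0 0 255; -0.3 0.6 0 0 255; -1.7 -1.2 -0.1 0 255; -3.2 -3 -0.2 0 255; -4.8 -4.7 -0.3 0 255; -6.3 -6.3 -0.5 0 255; -7.9 -7.9 -0.6 0 255; -9.4 -9.5 -0.7 0 255; -10.9 -11 -0.8 0 255; -12.4 -12.5 -0.9 0 255; -13.9 -14 -1 0 255; -15.3 -15.5 -1.2 0 255; -16.8 -17 -1.3 0 255; -18.1 -18.5 -1.4 0 255; -19.5 -20.1 -1.5 0 255; -19.5 -20.1 -1.5 0 255; -19.5 -20.1 -1.5 0 255"}}

```text
time: 14.52
ee_pos: [0.4634, 0.2151, 0.0973]
tcp_rot: [-179.0, -5.3, 85.9]
wrist_force: [-1.4, 3.8, -0.4]
opening: 0.019
grasp_force: 88.1
```

```bash
mv next.json cmd.json; python3 -c "
from rows import *
read()
plan(129,151.5,13,1.67,.6,-.95,hold=2)"
```

```text
t 14.72 F [-1.67  4.29  1.03] normal 4.43 tang -1.25 ee-cmd mm [-0.28 -0.12 -0.49] open 0.0192 n [-0.6  0.8]
-1.3 -1.5 -0.1 0 255; -2.6 -3.1 -0.2 0 255; -3.9 -4.7 -0.3 0 255; -5.2 -6.4 -0.4 0 255; -6.5 -8 -0.4 0 255; -7.9 -9.7 -0.5 0 255; -9.2 -11.4 -0.6 0 255; -10.6 -13.1 -0.7 0 255; -12.1 -14.8 -0.9 0 255; -13.6 -16.5 -1 0 255; -15.2 -18.2 -1.1 0 255; -16.8 -19.8 -1.2 0 255; -18.5 -21.4 -1.3 0 255; -18.5 -21.4 -1.3 0 255; -18.5 -21.4 -1.3 0 255
```

Emit:
{"fn": "send_rows", "kwargs": {"targets": "-1.3 -1.5 -0.1 0 255; -2.6 -3.1 -0.2 0 255; -3.9 -4.7 -0.3 0 255; -5.2 -6.4 -0.4 0 255; -6.5 -8 -0.4 0 255; -7.9 -9.7 -0.5 0 255; -9.2 -11.4 -0.6 0 255; -10.6 -13.1 -0.7 0 255; -12.1 -14.8 -0.9 0 255; -13.6 -16.5 -1 0 255; -15.2 -18.2 -1.1 0 255; -16.8 -19.8 -1.2 0 255; -18.5 -21.4 -1.3 0 255; -18.5 -21.4 -1.3 0 255; -18.5 -21.4 -1.3 0 255"}}

```text
time: 16.6
ee_pos: [0.4406, 0.198, 0.0973]
tcp_rot: [-179.0, -5.3, 85.9]
wrist_force: [-2.3, 3.8, -0.4]
opening: 0.0192
grasp_force: 88.2
```

```bash
mv next.json cmd.json; python3 -c "
from rows import *
read()
plan(151.5,174,13,1.67,.6,-.95,hold=2)"
```

```text
t 16.8 F [-2.58  2.97  1.09] normal 3.93 tang -0.23 ee-cmd mm [-0.36 -0.2  -0.55] open 0.0187 n [-0.7   0.72]
-1.8 -1.6 -0.2 0 255; -3.6 -3.1 -0.3 0 255; -5.5 -4.5 -0.5 0 255; -7.5 -5.8 -0.7 0 255; -9.6 -7 -0.8 0 255; -11.7 -8.1 -1 0 255; -13.9 -9 -1.2 0 255; -16.1 -9.9 -1.4 0 255; -18.4 -10.6 -1.6 0 255; -20.7 -11.2 -1.8 0 255; -23.1 -11.6 -2 0 255; -25.4 -11.8 -2.2 0 255; -27.8 -11.9 -2.5 0 255; -27.8 -11.9 -2.5 0 255; -27.8 -11.9 -2.5 0 255
```

```bash
python3 -c "
from rows import *
plan(151.5,174,13,1.67,1.0,-.95,hold=2)"
```

```text
-1.7 -1.2 -0.2 0 255; -3.6 -2.7 -0.3 0 255; -5.5 -4.1 -0.5 0 255; -7.5 -5.4 -0.7 0 255; -9.5 -6.6 -0.8 0 255; -11.7 -7.7 -1 0 255; -13.8 -8.6 -1.2 0 255; -16.1 -9.5 -1.4 0 255; -18.4 -10.2 -1.6 0 255; -20.7 -10.8 -1.8 0 255; -23 -11.2 -2 0 255; -25.4 -11.4 -2.2 0 255; -27.8 -11.5 -2.5 0 255; -27.8 -11.5 -2.5 0 255; -27.8 -11.5 -2.5 0 255
```

Emit:
{"fn": "send_rows", "kwargs": {"targets": "-1.7 -1.2 -0.2 0 255; -3.6 -2.7 -0.3 0 255; -5.5 -4.1 -0.5 0 255; -7.5 -5.4 -0.7 0 255; -9.5 -6.6 -0.8 0 255; -11.7 -7.7 -1 0 255; -13.8 -8.6 -1.2 0 255; -16.1 -9.5 -1.4 0 255; -18.4 -10.2 -1.6 0 255; -20.7 -10.8 -1.8 0 255; -23 -11.2 -2 0 255; -25.4 -11.4 -2.2 0 255; -27.8 -11.5 -2.5 0 255; -27.8 -11.5 -2.5 0 255; -27.8 -11.5 -2.5 0 255"}}

```text
time: 18.68
ee_pos: [0.4274, 0.1709, 0.0974]
tcp_rot: [-179.1, -5.3, 85.9]
wrist_force: [-2.5, 0.0, -0.6]
opening: 0.0187
grasp_force: 88.1
```

```bash
mv next.json cmd.json; python3 -c "
from rows import *
read()
plan(174,196.5,13,1.67,1.0,-.95,hold=2)"
```

```text
t 18.88 F [-1.78 -1.43  0.03] normal 1.66 tang 1.57 ee-cmd mm [-0.21 -0.24 -0.49] open 0.0188 n [-1.    0.08]
-2.4 0 -0.2 0 255; -4.8 0.2 -0.4 0 255; -7.1 0.6 -0.6 0 255; -9.4 1.1 -0.9 0 255; -11.7 1.8 -1.1 0 255; -14 2.5 -1.3 0 255; -16.2 3.4 -1.5 0 255; -18.4 4.5 -1.7 0 255; -20.5 5.6 -2 0 255; -22.5 6.8 -2.2 0 255; -24.4 8.1 -2.4 0 255; -26.3 9.5 -2.6 0 255; -28.2 10.9 -2.8 0 255; -28.2 10.9 -2.8 0 255; -28.2 10.9 -2.8 0 255
```

Pressure dropped to about 2 N at the middle stud. I'll press in there by 1 mm and recheck before going on.

```bash
python3 -c "
from rows import *
plan(172.5,174,2,1.67,1.9,-.95,hold=2)"
```

```text
1.1 0.9 0.1 0 255; 0.1 0.9 0 0 255; 0.1 0.9 0 0 255; 0.1 0.9 0 0 255
```

Emit:
{"fn": "send_rows", "kwargs": {"targets": "1.1 0.9 0.1 0 255; 1.1 0.9 0.1 0 255; 0.1 0.9 0 0 255; 0.1 0.9 0 0 255; 0.1 0.9 0 0 255"}}

```text
time: 19.5
ee_pos: [0.4282, 0.1712, 0.0973]
tcp_rot: [-179.0, -5.3, 85.9]
wrist_force: [-3.7, -0.2, -1.7]
opening: 0.0188
grasp_force: 88.2
```

```bash
mv next.json cmd.json; python3 -c "
from rows import *
read()
plan(174,196.5,13,1.67,1.9,-.95,hold=2)"
```

```text
t 19.7 F [-3.22 -0.05  0.14] normal 3.21 tang 0.31 ee-cmd mm [-0.31 -0.07 -0.51] open 0.0188 n [-1.    0.08]
-2.4 0 -0.2 0 255; -4.8 0.2 -0.4 0 255; -7.2 0.6 -0.6 0 255; -9.5 1.1 -0.9 0 255; -11.8 1.8 -1.1 0 255; -14 2.5 -1.3 0 255; -16.2 3.4 -1.5 0 255; -18.4 4.5 -1.7 0 255; -20.5 5.6 -2 0 255; -22.5 6.8 -2.2 0 255; -24.5 8.1 -2.4 0 255; -26.4 9.5 -2.6 0 255; -28.2 10.9 -2.8 0 255; -28.2 10.9 -2.8 0 255; -28.2 10.9 -2.8 0 255
```

```bash
python3 -c "
from rows import *
plan(172.5,196.5,14,1.67,2.7,-.3,hold=2)"
```

```text
0.4 0.7 0.1 0 255; -2 0.8 -0.2 0 255; -4.3 1 -0.4 0 255; -6.7 1.4 -0.6 0 255; -9 1.9 -0.8 0 255; -11.3 2.6 -1.1 0 255; -13.5 3.3 -1.3 0 255; -15.7 4.2 -1.5 0 255; -17.8 5.3 -1.7 0 255; -19.9 6.4 -1.9 0 255; -21.9 7.6 -2.1 0 255; -23.8 8.9 -2.3 0 255; -25.7 10.2 -2.5 0 255; -27.5 11.6 -2.7 0 255; -27.5 11.6 -2.7 0 255; -27.5 11.6 -2.7 0 255
```

Emit:
{"fn": "send_rows", "kwargs": {"targets": "0.4 0.7 0.1 0 255; 0.4 0.7 0.1 0 255; -2 0.8 -0.2 0 255; -4.3 1 -0.4 0 255; -6.7 1.4 -0.6 0 255; -9 1.9 -0.8 0 255; -11.3 2.6 -1.1 0 255; -13.5 3.3 -1.3 0 255; -15.7 4.2 -1.5 0 255; -17.8 5.3 -1.7 0 255; -19.9 6.4 -1.9 0 255; -21.9 7.6 -2.1 0 255; -23.8 8.9 -2.3 0 255; -25.7 10.2 -2.5 0 255; -27.5 11.6 -2.7 0 255; -27.5 11.6 -2.7 0 255; -27.5 11.6 -2.7 0 255"}}

```text
time: 21.82
ee_pos: [0.4381, 0.1426, 0.0974]
tcp_rot: [-179.1, -5.3, 85.9]
wrist_force: [-4.1, -2.0, -1.0]
opening: 0.0187
grasp_force: 88.4
```

```bash
mv next.json cmd.json; python3 -c "
from rows import *
read()
plan(196.5,219,13,1.67,2.7,-.3,hold=2)"
```

```text
t 22.02 F [-4.26 -1.96 -0.35] normal 4.63 tang -0.78 ee-cmd mm [-0.18 -0.2  -0.45] open 0.0189 n [-0.83 -0.56]
-1.8 1.5 -0.2 0 255; -3.5 3 -0.4 0 255; -5.2 4.5 -0.6 0 255; -6.8 6.1 -0.7 0 255; -8.3 7.6 -0.9 0 255; -9.9 9.1 -1.1 0 255; -11.4 10.6 -1.2 0 255; -12.8 12.1 -1.4 0 255; -14.3 13.6 -1.6 0 255; -15.8 15 -1.7 0 255; -17.3 16.4 -1.9 0 255; -18.8 17.8 -2 0 255; -20.3 19.1 -2.2 0 255; -20.3 19.1 -2.2 0 255; -20.3 19.1 -2.2 0 255
```

Emit:
{"fn": "send_rows", "kwargs": {"targets": "-1.8 1.5 -0.2 0 255; -3.5 3 -0.4 0 255; -5.2 4.5 -0.6 0 255; -6.8 6.1 -0.7 0 255; -8.3 7.6 -0.9 0 255; -9.9 9.1 -1.1 0 255; -11.4 10.6 -1.2 0 255; -12.8 12.1 -1.4 0 255; -14.3 13.6 -1.6 0 255; -15.8 15 -1.7 0 255; -17.3 16.4 -1.9 0 255; -18.8 17.8 -2 0 255; -20.3 19.1 -2.2 0 255; -20.3 19.1 -2.2 0 255; -20.3 19.1 -2.2 0 255"}}

```text
time: 23.9
ee_pos: [0.4557, 0.121, 0.0973]
tcp_rot: [-179.1, -5.3, 85.9]
wrist_force: [-4.7, -1.2, -0.6]
opening: 0.0186
grasp_force: 88.3
```

```bash
mv next.json cmd.json; python3 -c "
from rows import *
read()
plan(219,244.5,15,1.67,2.7,-.3,hold=2)"
```

```text
t 24.1 F [-4.14 -0.69 -0.3 ] normal 3.73 tang -1.94 ee-cmd mm [-0.17 -0.13 -0.43] open 0.019 n [-0.8 -0.6]
-1.5 1.3 -0.2 0 255; -3 2.6 -0.3 0 255; -4.6 3.9 -0.5 0 255; -6.2 5.2 -0.7 0 255; -7.8 6.5 -0.8 0 255; -9.5 7.8 -1 0 255; -11.1 9.1 -1.2 0 255; -12.8 10.5 -1.4 0 255; -14.5 11.9 -1.5 0 255; -16.1 13.4 -1.7 0 255; -17.8 14.9 -1.9 0 255; -19.4 16.5 -2.1 0 255; -21 18.2 -2.2 0 255; -22.5 19.9 -2.4 0 255; -23.9 21.7 -2.6 0 255; -23.9 21.7 -2.6 0 255; -23.9 21.7 -2.6 0 255
```

```bash
python3 -c "
from rows import *
plan(219,244.5,15,1.67,3.1,.1,hold=2)"
```

```text
-1.1 1.7 -0.1 0 255; -2.6 3 -0.3 0 255; -4.2 4.3 -0.5 0 255; -5.8 5.5 -0.6 0 255; -7.4 6.8 -0.8 0 255; -9 8.1 -1 0 255; -10.7 9.5 -1.2 0 255; -12.4 10.9 -1.3 0 255; -14 12.3 -1.5 0 255; -15.7 13.7 -1.7 0 255; -17.3 15.3 -1.9 0 255; -19 16.9 -2 0 255; -20.5 18.5 -2.2 0 255; -22.1 20.3 -2.4 0 255; -23.5 22 -2.5 0 255; -23.5 22 -2.5 0 255; -23.5 22 -2.5 0 255
```

Emit:
{"fn": "send_rows", "kwargs": {"targets": "0.4 0.4 0 0 255; -1.1 1.7 -0.1 0 255; -2.6 3 -0.3 0 255; -4.2 4.3 -0.5 0 255; -5.8 5.5 -0.6 0 255; -7.4 6.8 -0.8 0 255; -9 8.1 -1 0 255; -10.7 9.5 -1.2 0 255; -12.4 10.9 -1.3 0 255; -14 12.3 -1.5 0 255; -15.7 13.7 -1.7 0 255; -17.3 15.3 -1.9 0 255; -19 16.9 -2 0 255; -20.5 18.5 -2.2 0 255; -22.1 20.3 -2.4 0 255; -23.5 22 -2.5 0 255; -23.5 22 -2.5 0 255; -23.5 22 -2.5 0 255"}}

```text
time: 26.35
ee_pos: [0.476, 0.0958, 0.0972]
tcp_rot: [-179.1, -5.3, 85.9]
wrist_force: [-3.9, -2.1, -2.5]
opening: 0.019
grasp_force: 88.3
```

```bash
mv next.json cmd.json; python3 -c "
from rows import *
read()
a,n=by_angle(244.5,0)
print(shift([*(n*.015),0]),shift([*(n*.025),.088]))
o=bot.get_obs();print(o['ee_pos'],o['q'])"
```

```text
t 26.55 F [-3.25 -2.8  -0.47] normal 4.26 tang -0.57 ee-cmd mm [-0.19 -0.22 -0.52] open 0.019 n [-0.66 -0.75]
[-11.8  -9.2  -0.9] [-11.6 -16.7 -89.2]
[0.47594831 0.09590607 0.09723567] [  8.24613752  -4.64245827 -14.52065046  79.92329719   5.36573635
 102.27654813]
```

All seven studs are rubbed, with 3–5 N measured at each. Now back off outward, lift, and go above the stand.

Emit:
{"fn": "send_rows", "kwargs": {"targets": "-6 -4.5 0 0 255; -11.8 -9.2 -1 0 255; -11.8 -11 -30 0 255; -11.7 -14 -60 0 255; -11.6 -16.7 -89 0 255; -11.6 -16.7 -89 0 255; -11.6 -16.7 -89 0 255; -11.6 -16.7 -89 0 255"}}

```text
time: 27.55
ee_pos: [0.459, 0.0773, 0.1839]
tcp_rot: [-179.0, -5.3, 85.9]
wrist_force: [-0.6, -0.0, -1.7]
opening: 0.019
grasp_force: 88.6
```

```bash
python3 -c "
from h import *
o=bot.get_obs();print(o['time'],o['ee_pos']);print(shift(np.array([.480,.402,.1845])-o['ee_pos']))"
```

```text
27.55 [0.45895125 0.07732026 0.18391138]
[324.   -1.5  29.4]
```

Emit:
{"fn": "send_rows", "kwargs": {"targets": "55 0 5 0 255; 110 0 10 0 255; 165 0 15 0 255; 220 0 20 0 255; 275 -1 25 0 255; 310 -1.5 28 0 255; 324 -1.5 29.4 0 255; 324 -1.5 29.4 0 255; 324 -1.5 29.4 0 255; 324 -1.5 29.4 0 255; 324 -1.5 29.4 0 255"}}

```text
time: 28.92
ee_pos: [0.4807, 0.4013, 0.1862]
tcp_rot: [-179.1, -5.3, 85.9]
wrist_force: [-0.0, 0.3, -1.9]
opening: 0.0189
grasp_force: 88.6
```

```bash
python3 - <<'E'
from h import *
E=[]
a=camera('scene');b=camera('top')
for i in range(4): camera('top');o=bot.get_obs();E.append(o['ee_pos'])
e=np.mean(E,0);print(o['time'],e,o['tcp_rot'],o['q'])
print(shift(np.array([.480,.402,.162])-e),shift(np.array([.480,.402,.094])-e))
m=camera_model('scene');T=np.array(m['pose'])
for p in [(.48,.3995,.075),(.48,.3995,.105)]:print(proj(m,T,np.array(p)))
ca=cv2.resize(a[205:325,215:295],None,fx=5,fy=5,interpolation=cv2.INTER_CUBIC);cb=cv2.resize(b[220:280,210:265],None,fx=7,fy=7)
H=np.zeros((600,790,3),np.uint8);H[:,:400]=ca;H[:420,402:787]=cb;cv2.imwrite('pics/back.png',H)
E
```

```text
29.225 [0.4804692  0.40181863 0.18590433] [-179.04971447   -5.29989477   85.9340475 ] [ 37.83445265  11.87443903  12.59014301  87.87883058   4.57806032
 131.9698415 ]
[-2.1 -0.1 23.8] [-8.3  1.  91.5]
[250.30101344 278.34127565]
[248.89190026 268.28716658]
```

View pics/back.png

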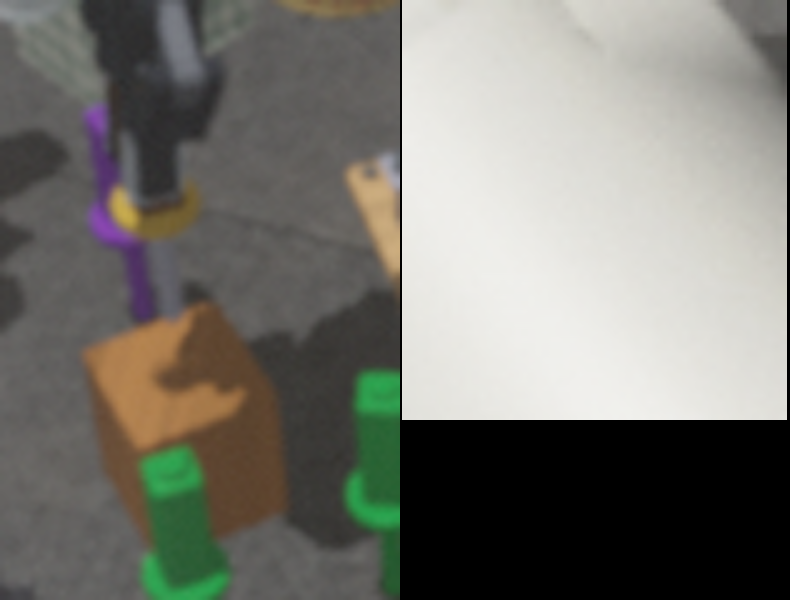

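The tip shows at (170,318) in the crop, exactly where a tip centred on the hole should project, so the shank is upright and on axis. I'll lower partway and check the force.

Emit:
{"fn": "send_rows", "kwargs": {"targets": "-1 0 8 0 255; -2.1 0 24 0 255; -3 0 32 0 255; -3.7 0.1 41 0 255; -4.6 0.2 51 0 255; -4.6 0.2 51 0 255; -4.6 0.2 51 0 255"}}

```text
time: 30.1
ee_pos: [0.4799, 0.4022, 0.1349]
tcp_rot: [-179.1, -5.3, 85.9]
wrist_force: [-0.1, -0.3, -0.9]
opening: 0.0193
grasp_force: 88.6
```

```bash
python3 -c "
from h import *
E=[];F=[]
for i in range(3): camera('top');o=bot.get_obs();E.append(o['ee_pos']);F.append(o['wrist_force'])
e=np.mean(E,0);print(o['time'],e,np.mean(F,0));print(shift(np.array([.480,.402,.096])-e),shift(np.array([.480,.402,.0942])-e))"
```

```text
30.25 [0.47996879 0.40229992 0.13512354] [-0.40211291  0.68881787 -1.3308595 ]
[-3.9  0.7 38.9] [-4.1  0.7 40.7]
```

In the hole (about 20 mm deep) with no side load. Lowering to seat it.

Emit:
{"fn": "send_rows", "kwargs": {"targets": "-1 0.2 10 0 255; -2 0.4 20 0 255; -3 0.5 30 0 255; -3.6 0.6 35 0 255; -3.9 0.7 39 0 255; -4 0.7 40 0 255; -4.1 0.7 40.7 0 255; -4.1 0.7 40.7 0 255; -4.1 0.7 40.7 0 255"}}

```text
time: 31.38
ee_pos: [0.4798, 0.4019, 0.0945]
tcp_rot: [-179.1, -5.3, 85.9]
wrist_force: [-3.2, -2.2, 6.1]
opening: 0.019
grasp_force: 89.3
```

The upward force rose by 8 N, so the collar is seated. Release and retreat.

Emit:
{"fn": "send_rows", "kwargs": {"targets": "0 0 0 0 200; 0 0 0 0 120; 0 0 0 0 0; 0 0 0 0 0; 0 0 0 0 0; 0 0 0 0 0; 0 0 0 0 0; 2 0 -22 0 0; 5 0 -55 0 0; 10 0 -110 0 0; 10 0 -110 0 0; -60 0 -116 0 0; -78 0 -118 0 0; -78 0 -118 0 0; -78 0 -118 0 0; -78 0 -118 0 0"}}

```text
time: 33.38
ee_pos: [0.4754, 0.3141, 0.2035]
tcp_rot: [-179.0, -5.3, 86.0]
wrist_force: [-0.0, -0.3, 0.4]
opening: 0.0854
grasp_force: 0.0
```

```bash
python3 - <<'E'
from h import *
T=wpose();m=camera_model('wrist');im=camera('wrist');o=bot.get_obs();print(o['time'],o['ee_pos'],o['wrist_force'],o['opening'])
h=cv2.cvtColor(im,cv2.COLOR_BGR2HSV)
for z in (.075,.141):print('expect',z,proj(m,T,np.array([.48,.3995,z])).round(1))
y=((h[...,0]>21)&(h[...,0]<34)&(h[...,1]>140)&(h[...,2]>110)).astype(np.uint8);y[200:]=0;y[:,:280]=0;y[:,375:]=0
n,l,s,c=cv2.connectedComponentsWithStats(y)
for i in range(1,n):
    if s[i,4]>20:print(s[i].tolist(),c[i].round(1),'as cap',ray(m,T,c[i],.141).round(4),'as collar',ray(m,T,c[i],.081).round(4))
E=np.array([[.48,.3995]]);old=cv2.imread('pics/stand.png')
cv2.imwrite('pics/final.png',cv2.resize(np.hstack([im[70:200,260:390],old[70:200,260:390]]),None,fx=3,fy=3))
E
```

```text
33.425 [0.47536285 0.31409487 0.20351207] [-0.15407935 -0.08129918 -0.35257815] 0.08555057905336853
expect 0.075 [324.8 119. ]
expect 0.141 [323.  104.4]
[310, 92, 25, 26, 90] [322.6 104.1] as cap [0.4798 0.3996 0.141 ] as collar [0.4792 0.408  0.081 ]
[341, 100, 10, 36, 57] [343.4 122.3] as cap [0.4895 0.3903 0.141 ] as collar [0.4917 0.3961 0.081 ]
[297, 105, 42, 40, 179] [315.3 133.2] as cap [0.4752 0.3861 0.141 ] as collar [0.4734 0.3906 0.081 ]
```

The cap images within 0.5 px of where an upright, fully seated burnisher should be. Handing in.

```bash
python3 -c "
from workcell import ticket
print(ticket.job_done())"
```

```text
the job is handed in; nothing more can be done
None
```

The template's front edge was rubbed from stud 0 to stud 6, with about 3–5 N measured at each stud. Stud 3 first read about 2 N, so I pressed it again. The burnisher is back upright in its stand, the pot, spoon and jar were never approached, and the job was handed in at about 33 s; no verdict came back.

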